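Lift a glass stopper with the tongs

ROBOT

A 6-joint arm with a two-finger parallel gripper is mounted at the origin on the work surface. World frame = base frame: x ahead of the robot, y to its left, z up, the work surface at z = 0. Lengths are in mm, angles in rad, forces in N, time in s.
With the tool pointing down it reaches from about 400 to 925 mm from the base axis. Payload 12.5 kg.
Tool frame: the origin (TCP) lies at the centre of the arm's flange, where the gripper is bolted on; the fingertips stand 190 mm ahead of it and the grasp point (between the pads) lies 171 mm ahead of it; z points along the fingers, y is the direction in which the jaws open and shut (so a half turn about z gives the same grasp; the last joint's range is limited). The gripper opens to 95 mm and grips with 3 to 60 N. Pads are 20 mm wide; open, the fingers measure 119 mm over their backs; the gripper's body (75 mm by 180 mm) begins 59 mm behind the grasp point.
Start: joints at [-1.3, 0.491, 1.559, -0, 1.092, -0.106], TCP at [229.986, -581.147, 404.761] pointing down, gripper open.
Joint ranges: [-3.1, 3.1], [-0.84, 2.19], [0.05, 2.79], [-1.13, 4.28], [0.06, 2.93], [-2.69, 2.69]. Speed limits (rad/s): [2.22, 2.22, 2.79, 3.14, 3.14, 3.14].

INTERFACE

Orientations are given as [roll, pitch, yaw] about the fixed x, y, z axes, in that order (R = Rz(yaw) Ry(pitch) Rx(roll)).
In Python, from cell import env gives the robot as it stands.
- The arm moves only by the shell command python3 -m pendant 'ROWS'. ROWS is JSON, a list of rows, each an object of numbers: "x", "y", "z": the shift along the tool's x, y, z in units of 150 mm (1.0 is 150 mm); "rx", "ry", "rz": the turn, a rotation vector about the tool's x, y, z in units of 45 degrees (1.0 is 45 degrees); "jaw": the opening, from 0 (shut) to 1 (fully open). In form: [{"x": .., "y": .., "z": .., "rx": .., "ry": .., "rz": .., "jaw": ..}, ...]. A call has 1 to 10 rows; each row is the pose to reach, as a shift and turn from the pose commanded when the call began, along the tool's axes at that moment; what a row does not reach only later rows make up. A row lasts 1/8 s, in which the tool goes at most 62.5 mm and 10.7 degrees, less where a joint would pass 70% of its speed; a pose out of reach is approached as far as the arm can. A call with a number of a shift or a turn outside -1 to 1 is refused whole. A call with a gripper value outside its range is refused whole. The fingers move at their own pace and stop on an object; the grip force is fixed at half the most. Time passes only in rows, so rows that repeat a pose let the fingers close. It gives the time, the measured TCP pose, the force and the opening at its end, in the units of the state.
- env.state(): the state, without advancing time (a new reading comes with each control period).
- env.read_camera(name): name is "side" or "top" or "wrist"; returns a dict with "img" (400x640x3 uint8, red, green, blue), "fx", "fy", "cx", "cy" (pixels), "rvec" (rotation vector, rad) and "tvec" (3), from world to camera coordinates, as OpenCV has them. Camera axes: x right, y down, z forward; pixel columns grow to the right and rows downward; lengths in mm; the calibration is good to about 2 mm. A picture is of the moment at which its call begins. There is no depth.
- env.job_done(): hands the job in, once; it reports no verdict.
The state is a dict: "t": time; "joints": joint angles; "qvel": joint speeds; "tau": joint torques, N m; "eef_pos": TCP position; "tcp_rot": TCP orientation; "ft_force": force on the tool from outside, world axes, zero at the start; "moment": the same for the moment, N m; "opening": opening from 0.0 (shut) to 1.0 (fully open).
Only numpy, scipy, OpenCV 4.12 (cv2) and the standard library are available. Lean on these libraries where they do the work, as an engineer would, in place of code of your own. Each camera call takes 0.05 s, during which the arm holds its last target.

TASK

Pick up the tongs by their red grips, and with their black tips take the amber glass stopper by its head out of the white rack, squeezing gently because the glass cracks. Raise it at least 10 cm above where it sat and finish while still holding it there in the tongs, still and in the air. Never touch the cleaned amber stopper with the gripper itself, and leave the other stoppers and glassware standing where they are.

Things in the scene. Friction and masses are not known exactly. Their poses are not given: they have to be found in the camera images.
- tongs: Steel spring tongs lying flat on the table, 228 mm long, 36 mm high, about 130 g. Origin: underside, midway between the red grips; x along the tongs to the black tips, y left, z up. Pivot: 22 mm round post, 30 mm high, at x = -85 mm. Two arms swing symmetrically about it, in the xy plane. The tongs must stay a little squeezed to be carried.
- tongs_left: Left (+y) arm of the tongs. Origin on the pivot, at the underside. Spring force on each red grip: about 3.5 N open, 9.5 N when the tips are 32 mm apart. Each N of gripper force beyond that puts 0.43 N on the thing between the tips: a 20 N grip squeezes it with about 4.5 N, a 50 N grip with about 17 N.
- tongs_right: Right (-y) arm of the tongs, the same. Origin on the pivot, at the underside.
- tongs_grip (a point): Midway between the red grips, 22 mm above the underside of the tongs. Each grip is a flat upright plate 42 mm long, 4 mm thick, 1 to 35 mm above the underside; squeeze them across the tongs' y. Over their outsides: 58 mm sprung open (tips 66 mm apart), 50 mm (tips 47 mm apart), 44 mm (tips 32 mm apart, all faces parallel), 35 mm (tips 10 mm apart, end of travel).
- tongs_mouth (a point): Midway between the two black tips, 115 mm ahead of the grips along the tongs' x and 12 mm above their underside (10 mm lower than point tongs_grip). Each tip is a flat upright plate 36 mm long, 22 mm high, 4 mm thick.
- rack: Fixed white block, 60 (x) by 280 (y) by 45 mm high, with three 18 mm holes 26 mm deep in its top at y = -105, 0 and +105 mm; one stopper stands in each, in any order. Origin: centre of the underside.
- stopper_amber: The amber glass stopper, 60 g or a little more or less. Plug 14 mm thick and 20 mm long standing loosely in a rack hole, then a 23 mm wide, 6 mm high collar resting on the rack's top, then an upright cylindrical head 32 mm in diameter and 26 mm high. 52 mm tall in all. Origin: foot of the plug (20 mm below the rack's top), z up. Glass: more than 20 N from either tip cracks it.
- stopper_amber_head (a point): Centre of the amber stopper's head, 39 mm above its origin, 64 mm above the table at the start.
- stopper_green: Green glass stopper of the same shape in the rack; leave alone. Origin at the foot of its plug.
- stopper_black: Black stopper of the same shape in the rack; leave alone. Origin at the foot of its plug.
- flask_round: Clear round flask, 94 mm wide, 114 mm tall, loose, beyond the rack. Origin: centre of the underside.
- bottle_gold: Green bottle with a gold cap, 60 mm wide, 120 mm tall, loose, beyond the rack. Origin: centre of the underside.
- bottle_black: Clear bottle with a black cap, 72 mm wide, 110 mm tall, loose, beyond the rack. Origin: centre of the underside.
- tumbler: Clear open tumbler, 76 mm wide, 100 mm tall, loose, left of the rack. Origin: centre of the underside.
- jar_amber: Amber jar with a white cap, 68 mm wide, 90 mm tall, loose, on the left. Origin: centre of the underside.
Not all that is in view belongs to the job. Leave any purple look-alike of the stopper_amber alone.

How it is judged (in metres and radians):
On the way, in this order (a step that is already met when the one before it is completed fails the run):
1. the tongs are up off the table, carried by the gripper, the amber stopper still in the rack (height (world z) of tongs above 0.03 m and contact force between the fingers and tongs above 1 N and distance of stopper_amber from where it was at the start of the episode below 0.01 m), for 0.2 s.
2. the tips of the tongs close on the amber stopper from both sides (contact force between each of tongs_left, tongs_right and stopper_amber above 0.5 N and distance between tongs_mouth and stopper_amber_head below 0.025 m), for 0.1 s.
At the end, for the whole second after the job is handed in: The gripper holds the tongs, underside over 100 mm up; both tips press the amber stopper (over 0.5 N); its head is within 25 mm of the middle of the tips, over 155 mm above the table (91 mm of lift), still, clear of the rack; other glassware within 20 mm of its place (all of step 2 and height (world z) of stopper_amber_head above 0.155 m and height (world z) of tongs above 0.1 m and contact force between the fingers and tongs above 1 N and linear speed of stopper_amber below 0.03 m/s and contact force between stopper_amber and rack below 0.05 N and distance of each of stopper_green, stopper_black, flask_round, bottle_gold, bottle_black, tumbler, jar_amber from where it was at the start of the episode below 0.02 m); the arm keeps its last pose, push and grip.
It fails at once if the amber stopper is squeezed with more than 20 N (contact force between any of tongs_left, tongs_right and stopper_amber above 20 N).
It fails at once if the robot itself touches the amber stopper (contact force between any of the fingers, the arm and stopper_amber above 0.2 N).
It fails at once if another stopper or piece of glassware is moved or knocked over (distance of any of stopper_green, stopper_black, flask_round, bottle_gold, bottle_black, tumbler, jar_amber from where it was at the start of the episode above 0.03 m or angle between any of stopper_green, stopper_black, flask_round, bottle_gold, bottle_black, tumbler, jar_amber's own z axis and vertical above 0.5 rad).
It also fails if it takes over 38 s, if anything falls off the work surface, if the arm or the gripper's body presses on something with over 40 N, if the wrist force passes 120 N, or if a joint passes its speed limit or range.

## Working session

There is one attempt and no reset: what is moved stays moved. The work goes in short steps, Python scripts to look and compute and a shell command to move; the robot and the scene stay as the last step left them, time stands still between calls to the robot, and variables do not carry over. Pictures are saved under pics/ and viewed, and the job is handed in when it is done.

```bash
ls; mkdir -p pics
python3 - <<'E'
from cell import env
import cv2
print(env.state())
for n in ["side","top","wrist"]:
    c=env.read_camera(n); cv2.imwrite(f"pics/{n}0.png",c["img"][:,:,::-1]); print(n,c["fx"],c["fy"],c["cx"],c["cy"],c["rvec"],c["tvec"])
E
```

```text
pics
{'t': 0.0, 'joints': array([-1.29960697e+00,  4.91578746e-01,  1.55946319e+00,  1.70213520e-05,
        1.09169751e+00, -1.05601413e-01]), 'qvel': array([-0.00026479, -0.00070352,  0.00075365,  0.00252701, -0.00228421,
        0.00020533]), 'tau': array([-2.28414261e-03, -6.12650657e+01, -2.58181071e+01,  6.91893767e-02,
        4.81880084e-02, -1.60014051e-04]), 'eef_pos': array([ 229.97400017, -581.11596893,  404.1449718 ]), 'tcp_rot': array([-3.14045383e+00, -1.35890480e-04,  3.76782833e-01]), 'ft_force': array([0.12332136, 0.10252341, 0.26749532]), 'moment': array([ 0.00519084, -0.02161267,  0.04619871]), 'opening': 1.0002319177338321}
side 480.9435147436833 480.9435147436833 313.7132344891951 201.77589187750718 [ 0.26302261 -2.63332832  1.48852969] [ 570.73275072   82.38858067 1195.3892255 ]
top 382.37105441907636 382.37105441907636 315.73022485696316 199.87470378131025 [ 2.16243979 -2.19003081  0.09747557] [  50.61057168  580.47046108 1226.10708013]
wrist 321.78214755950717 321.78214755950717 315.890964312203 202.20715130969018 [-2.38790327  1.62420447  0.24262927] [-624.11668759  -31.91400531  391.76771353]
```

View pics/top0.png

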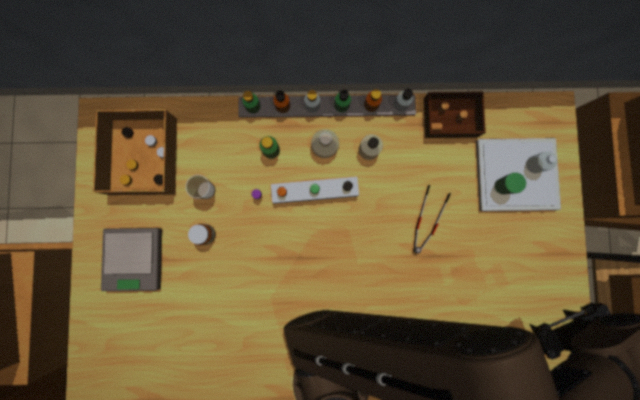

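View pics/side0.png

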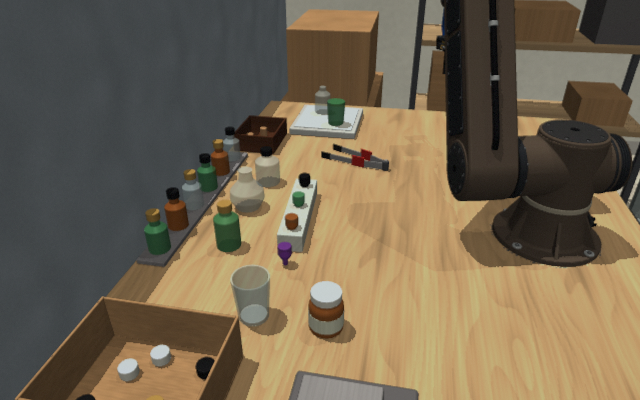

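View pics/wrist0.png

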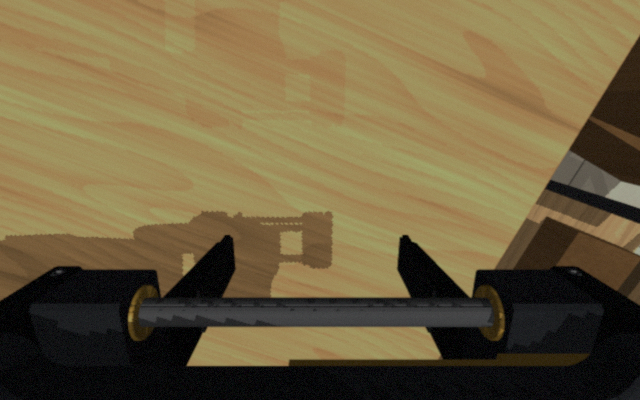

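The top view shows the tongs at about (430,222). The rack runs from (272,192) to (358,187), with an orange stopper at (282,192), green at (315,188) and black at (347,186). A purple look-alike stands off the rack at (257,194). I'll enlarge these areas.

Run:
```python
import cv2,numpy as np
t=cv2.imread("pics/top0.png"); s=cv2.imread("pics/side0.png")
def up(i,x0,y0,w,h,k): return cv2.resize(i[y0:y0+h,x0:x0+w],None,fx=k,fy=k,interpolation=cv2.INTER_CUBIC)
cv2.imwrite("pics/ctongs.png",up(t,395,175,70,85,7))
cv2.imwrite("pics/crack.png",up(t,245,165,120,45,6))
cv2.imwrite("pics/cside.png",up(s,260,130,140,140,4))
```

```text
(no output)
```

View pics/ctongs.png

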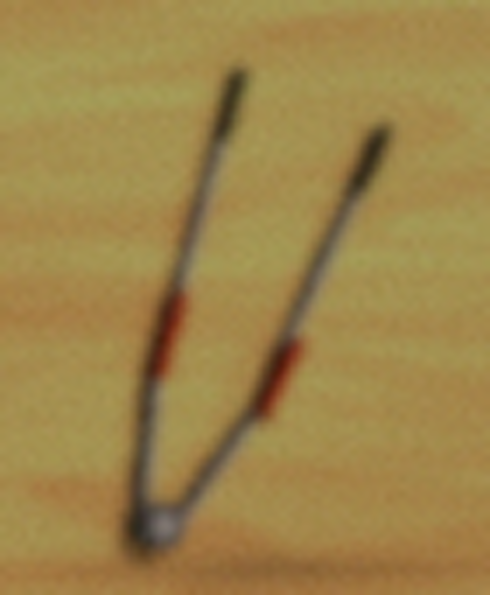

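View pics/crack.png

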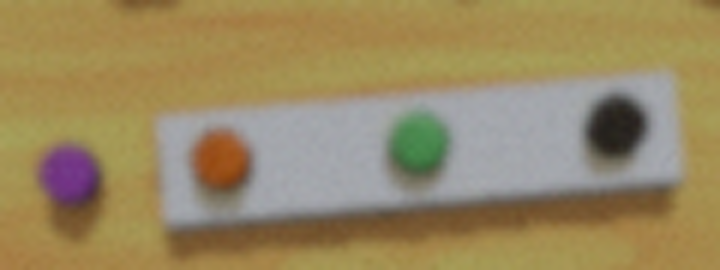

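View pics/cside.png

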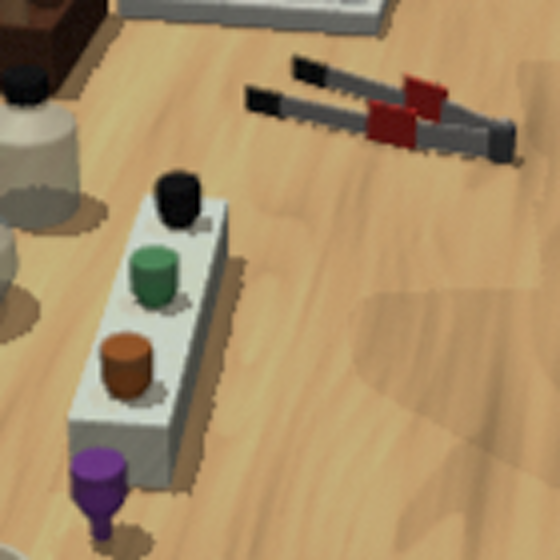

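```bash
cat > h.py <<'E'
import cv2,numpy as np
C={}
def cal(c): 
    return (np.array([[c["fx"],0,c["cx"]],[0,c["fy"],c["cy"]],[0,0,1]]),cv2.Rodrigues(np.array(c["rvec"]))[0],np.array(c["tvec"]))
def ray(c,u,v,z):
    K,R,t=cal(c); d=R.T@np.linalg.inv(K)@[u,v,1]; o=-R.T@t
    return o+d*(z-o[2])/d[2]
def proj(c,P):
    return cv2.projectPoints(np.array(P,float).reshape(-1,1,3),np.array(c["rvec"]),np.array(c["tvec"]),cal(c)[0],None)[0].reshape(-1,2)
E
python3 - <<'E'
from h import *
from cell import env
c=env.read_camera("top")
f=lambda x,y,k,ox,oy,z: ray(c,(x+.5)/k-.5+ox,(y+.5)/k-.5+oy,z).round(1)
for n,x,y,z in [("gl",167,335,35),("gr",278,378,35),("piv",157,524,30),("tl",230,105,23),("tr",371,160,23)]: print(n,f(x,y,7,395,175,z))
for n,x,y,z in [("amb",221,158,77),("grn",419,140,77),("blk",616,125,77),("c",157,117,45),("c",674,73,45),("c",684,182,45),("c",167,228,45),("purple",70,174,50)]: print(n,f(x,y,6,245,165,z))
s=env.read_camera("side")
# side crop scale4 off 260,130
g=lambda x,y,z: ray(s,(x+.5)/4-.5+260,(y+.5)/4-.5+130,z).round(1)
for n,x,y,z in [("amb",126,347,77),("grn",154,260,77),("blk",179,184,77),("piv",500,127,30),("gl",391,107,35),("gr",425,82,35)]: print(n,g(x,y,z))
for n,u,v,z in [("jar",199,234,90),("tumb",205,190,100),("gold",269,145,120),("flask",324,140,114),("bblk",371,143,110)]: print(n,ray(c,u,v,z).round())
E
```

```text
gl [ 502.8 -287.8   35. ]
gr [ 482.4 -338.3   35. ]
piv [ 416.1 -281.4   30. ]
tl [ 610.7 -324.6   23. ]
tr [ 583.9 -389.7   23. ]
amb [606.2 150.9  77. ]
grn [614.4  47.   77. ]
blk [621.  -56.6  77. ]
c [632.5 188.1  45. ]
c [652.9 -91.2  45. ]
c [593.7 -95.2  45. ]
c [572.4 182.9  45. ]
purple [601.6 234.2  50. ]
amb [605.  153.3  77. ]
grn [612.1  50.7  77. ]
blk [619.  -52.8  77. ]
piv [ 415.9 -278.1   30. ]
gl [ 501.9 -287.2   35. ]
gr [ 480.8 -338.4   35. ]
jar [474. 404.  90.]
tumb [609. 385. 100.]
gold [743. 184. 120.]
flask [758.  15. 114.]
bblk [ 748. -130.  110.]
```

```bash
cat >> h.py <<'E'
from scipy.spatial.transform import Rotation as Ro
def need(env,p,yaw,roll=np.pi,pitch=0):
    s=env.state(); R=Ro.from_euler('xyz',s["tcp_rot"]); T=Ro.from_euler('xyz',[roll,pitch,yaw])
    d=R.inv().apply(np.array(p)-s["eef_pos"])/150; r=(R.inv()*T).as_rotvec()/(np.pi/4)
    print("t",round(s["t"],2),"pos",s["eef_pos"].round(1),"rot",s["tcp_rot"].round(4),"open",round(s["opening"],3),"F",s["ft_force"].round(1))
    print("shift",d.round(3),"turn",r.round(3))
E
python3 -c "
from h import *
from cell import env
need(env,[493,-313,320],-.393)"
```

```text
t 0.25 pos [ 230.  -581.1  404.5] rot [-3.1412 -0.      0.3768] open 0.997 F [-0.5 -0.3  0.5]
shift [ 2.288 -1.017  0.564] turn [-0.001  0.     0.98 ]
```

```bash
python3 -m pendant '[{"x":0.33,"y":-0.15,"rz":0.2,"jaw":1},{"x":0.66,"y":-0.3,"rz":0.4,"jaw":1},{"x":1,"y":-0.44,"rz":0.6,"jaw":1},{"x":1,"y":-0.44,"rz":0.8,"jaw":1},{"x":1,"y":-0.44,"rz":0.98,"jaw":1},{"x":1,"y":-0.44,"rz":0.98,"jaw":1}]'; python3 -c "
from h import *
from cell import env
need(env,[493,-313,320],-.393)"
```

```text
t 0.25 pos [ 230.  -581.1  404.5] rot [-3.1412 -0.      0.3768] open 0.997 F [-0.5 -0.3  0.5]
shift [ 2.288 -1.017  0.564] turn [-0.001  0.     0.98 ]invalid input
```

```bash
python3 -m pendant '[{"x":0.33,"y":-0.15,"z":0,"rx":0,"ry":0,"rz":0.2,"jaw":1},{"x":0.66,"y":-0.3,"z":0,"rx":0,"ry":0,"rz":0.4,"jaw":1},{"x":1,"y":-0.44,"z":0,"rx":0,"ry":0,"rz":0.6,"jaw":1},{"x":1,"y":-0.44,"z":0,"rx":0,"ry":0,"rz":0.8,"jaw":1},{"x":1,"y":-0.44,"z":0,"rx":0,"ry":0,"rz":0.98,"jaw":1},{"x":1,"y":-0.44,"z":0,"rx":0,"ry":0,"rz":0.98,"jaw":1}]'; python3 -c "
from h import *
from cell import env
need(env,[493,-313,320],-.393)"
```

```text
t: 1.0
eef_pos: [345.3, -464.5, 404.7]
tcp_rot: [3.142, -0.0, -0.392]
ft_force: [-0.4, 0.5, -0.1]
opening: 0.998
t 1.0 pos [ 345.3 -464.5  404.7] rot [ 3.1416 -0.     -0.3917] open 0.998 F [-0.4  0.5 -0.1]
shift [ 0.525 -1.309  0.565] turn [ 0.    -0.     0.002]
```

```bash
python3 -m pendant '[{"x":0.13,"y":-0.33,"z":0,"rx":0,"ry":0,"rz":0,"jaw":1},{"x":0.26,"y":-0.66,"z":0,"rx":0,"ry":0,"rz":0,"jaw":1},{"x":0.4,"y":-1,"z":0,"rx":0,"ry":0,"rz":0,"jaw":1},{"x":0.4,"y":-1,"z":0,"rx":0,"ry":0,"rz":0,"jaw":1}]'; python3 -m pendant '[{"x":0.12,"y":-0.31,"z":0.1,"rx":0,"ry":0,"rz":0,"jaw":1},{"x":0.12,"y":-0.31,"z":0.2,"rx":0,"ry":0,"rz":0,"jaw":1},{"x":0.12,"y":-0.31,"z":0.2,"rx":0,"ry":0,"rz":0,"jaw":1}]'
python3 - <<'E'
from h import *
from cell import env
need(env,[493,-313,320],-.393)
for n in ["top","wrist"]:
    c=env.read_camera(n); i=c["img"][:,:,::-1]
    if n=="top": i=cv2.resize(i[160:310,340:500],None,fx=5,fy=4,interpolation=cv2.INTER_CUBIC)
    cv2.imwrite(f"pics/{n}1.png",i)
E
```

```text
t: 1.5
eef_pos: [459.8, -346.8, 404.7]
tcp_rot: [-3.141, -0.0, -0.386]
ft_force: [-0.0, 0.6, 0.2]
opening: 1.001
t: 1.88
eef_pos: [491.9, -313.6, 373.7]
tcp_rot: [-3.141, 0.002, -0.392]
ft_force: [-0.6, -0.5, -0.2]
opening: 1.006
t 1.88 pos [ 491.9 -313.6  373.7] rot [-3.1413e+00  2.2000e-03 -3.9160e-01] open 1.006 F [-0.6 -0.5 -0.2]
shift [ 0.006 -0.006  0.358] turn [-0.     0.003  0.002]
```

View pics/wrist1.png

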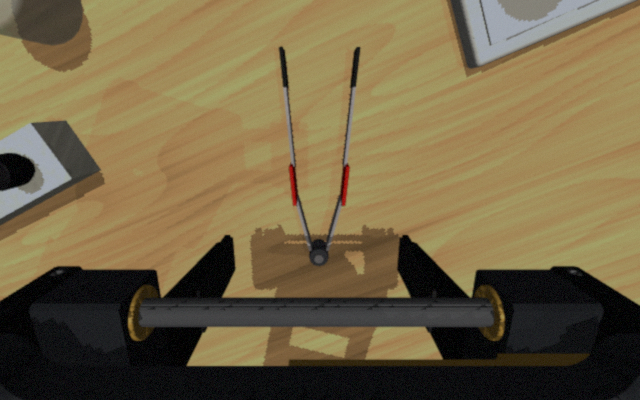

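The tongs point straight up in the wrist view: grips at (294,185) and (346,185), pivot at (319,255), tips at (283,66) and (355,66). The fingers are centred at column 317, so the tongs lie between them. I'll refine the grip position from this view.

Run:
```python
from h import *
from cell import env
c=env.read_camera("wrist")
a=ray(c,293.5,185,30);b=ray(c,346,185,30);p=ray(c,318.7,252,30);t=(ray(c,283,66,20)+ray(c,355.5,66,20))/2
m=(a+b)/2
print(a,b,m,p,t,"head",np.arctan2(*(t-p)[1::-1]),"len",np.linalg.norm((t-p)[:2]),np.linalg.norm((m-p)[:2]))
need(env,[493,-313,195],-.393)
```

```text
[ 503.32740101 -292.97810145   30.        ] [ 482.4361579  -343.23071486   30.        ] [ 492.88177946 -318.10440815   30.        ] [ 422.87304704 -288.03073767   30.        ] [ 599.62436871 -361.64756389   20.        ] head -0.39464862088807684 len 191.46923203360907 76.19480475208167
t 2.02 pos [ 491.9 -314.   375.2] rot [ 3.1412e+00 -5.0000e-04 -3.9360e-01] open 1.001 F [ 0.4 -0.8  0.3]
shift [ 0.004 -0.009  1.201] turn [ 0.    -0.001 -0.001]
```

```bash
python3 -m pendant '[{"x":0.01,"y":0,"z":0.3,"rx":0,"ry":0,"rz":0,"jaw":1},{"x":0.01,"y":0,"z":0.6,"rx":0,"ry":0,"rz":0,"jaw":1},{"x":0.01,"y":0,"z":0.85,"rx":0,"ry":0,"rz":0,"jaw":1},{"x":0.01,"y":0,"z":1.0,"rx":0,"ry":0,"rz":0,"jaw":1},{"x":0.01,"y":0,"z":1.0,"rx":0,"ry":0,"rz":0,"jaw":1}]'
python3 - <<'E'
from h import *
from cell import env
need(env,[493,-314,194],-.393)
for n in ["side","wrist"]:
    c=env.read_camera(n); i=c["img"][:,:,::-1]
    if n=="side": i=cv2.resize(i[100:240,300:460],None,fx=4,fy=4,interpolation=cv2.INTER_CUBIC)
    cv2.imwrite(f"pics/{n}2.png",i)
E
```

```text
t: 2.65
eef_pos: [493.4, -314.2, 224.0]
tcp_rot: [-3.141, 0.002, -0.394]
ft_force: [0.9, 0.5, 0.4]
opening: 1.003
t 2.65 pos [ 493.4 -314.2  224. ] rot [-3.1411e+00  1.9000e-03 -3.9360e-01] open 1.003 F [0.9 0.5 0.4]
shift [-0.002 -0.     0.2  ] turn [-0.001  0.002 -0.001]
```

View pics/wrist2.png

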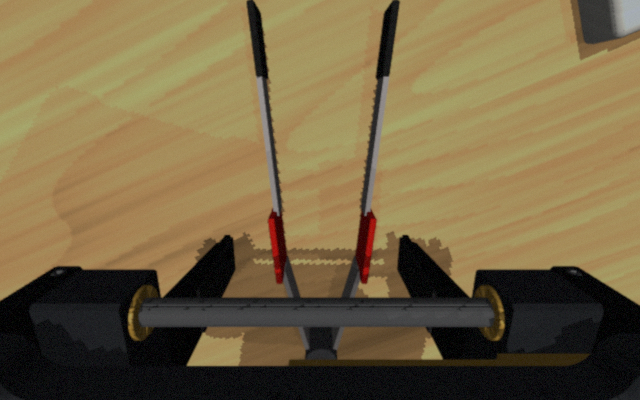

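View pics/side2.png

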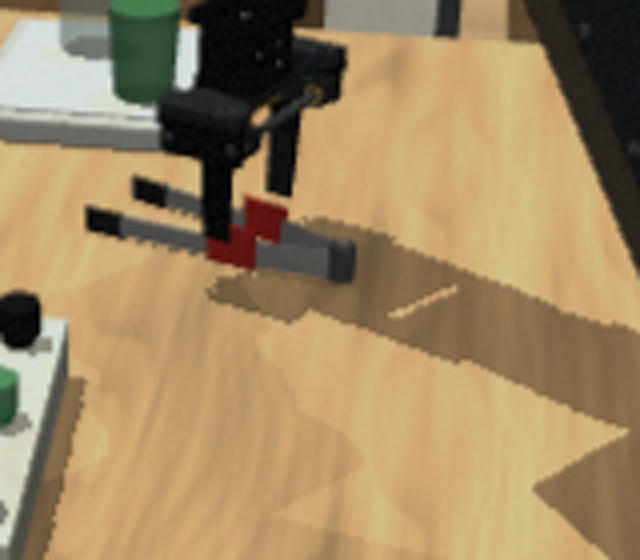

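The grips, at columns 277 and 366, sit between the fingers at 232 and 402, and the fingers are over the red plates. I'll lower and then close partway.

```bash
python3 -m pendant '[{"x":0,"y":0,"z":0.1,"rx":0,"ry":0,"rz":0,"jaw":1},{"x":0,"y":0,"z":0.2,"rx":0,"ry":0,"rz":0,"jaw":1},{"x":0,"y":0,"z":0.2,"rx":0,"ry":0,"rz":0,"jaw":0.8},{"x":0,"y":0,"z":0.2,"rx":0,"ry":0,"rz":0,"jaw":0.65},{"x":0,"y":0,"z":0.2,"rx":0,"ry":0,"rz":0,"jaw":0.58},{"x":0,"y":0,"z":0.2,"rx":0,"ry":0,"rz":0,"jaw":0.53},{"x":0,"y":0,"z":0.2,"rx":0,"ry":0,"rz":0,"jaw":0.53},{"x":0,"y":0,"z":0.2,"rx":0,"ry":0,"rz":0,"jaw":0.53}]'
python3 - <<'E'
from h import *
from cell import env
need(env,[493,-314,194],-.393)
c=env.read_camera("wrist"); cv2.imwrite("pics/wrist3.png",c["img"][:,:,::-1])
E
```

```text
t: 3.75
eef_pos: [494.1, -313.6, 195.1]
tcp_rot: [3.141, -0.001, -0.393]
ft_force: [1.8, 0.2, 3.0]
opening: 0.533
t 3.75 pos [ 494.1 -313.6  195.1] rot [ 3.1413e+00 -1.2000e-03 -3.9280e-01] open 0.533 F [1.8 0.2 3. ]
shift [-0.006  0.005  0.007] turn [ 0.    -0.002  0.   ]
```

View pics/wrist3.png

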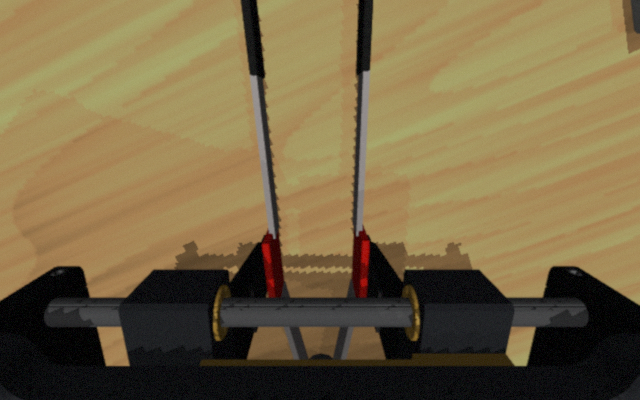

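Both pads are on the red plates, with the grips at columns 270 and 362 and opening at 0.533. Now lift.

```bash
python3 -m pendant '[{"x":0,"y":0,"z":-0.07,"rx":0,"ry":0,"rz":0,"jaw":0.53},{"x":0,"y":0,"z":-0.2,"rx":0,"ry":0,"rz":0,"jaw":0.53},{"x":0,"y":0,"z":-0.4,"rx":0,"ry":0,"rz":0,"jaw":0.53},{"x":0,"y":0,"z":-0.6,"rx":0,"ry":0,"rz":0,"jaw":0.53},{"x":0,"y":0,"z":-0.8,"rx":0,"ry":0,"rz":0,"jaw":0.53},{"x":0,"y":0,"z":-0.8,"rx":0,"ry":0,"rz":0,"jaw":0.53},{"x":0,"y":0,"z":-0.8,"rx":0,"ry":0,"rz":0,"jaw":0.53}]'
python3 - <<'E'
from h import *
from cell import env
need(env,[490,152,340],0)
for n in ["side","wrist"]:
    c=env.read_camera(n); i=c["img"][:,:,::-1]
    if n=="side": i=cv2.resize(i[60:200,300:460],None,fx=4,fy=4,interpolation=cv2.INTER_CUBIC)
    cv2.imwrite(f"pics/{n}4.png",i)
E
```

```text
t: 4.68
eef_pos: [493.5, -313.3, 314.2]
tcp_rot: [-3.141, 0.001, -0.393]
ft_force: [-0.4, 0.5, -1.7]
opening: 0.53
t 4.67 pos [ 493.5 -313.3  314.2] rot [-3.1414e+00  1.1000e-03 -3.9290e-01] open 0.53 F [-0.4  0.5 -1.7]
shift [-1.21  -2.857 -0.17 ] turn [-0.001  0.001 -0.5  ]
```

View pics/side4.png

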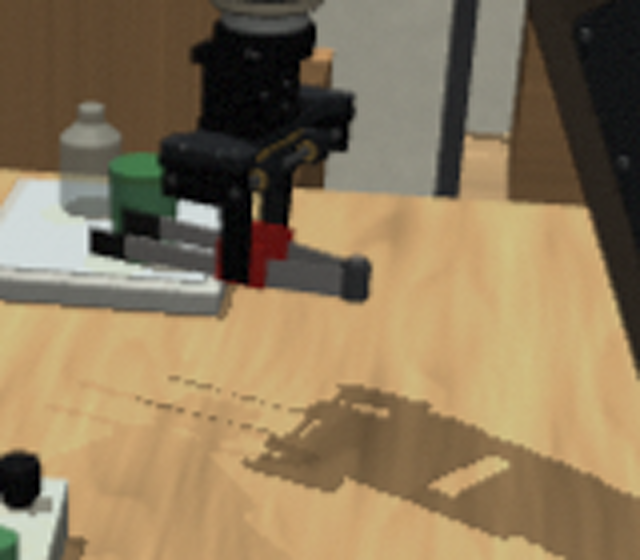

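View pics/wrist4.png

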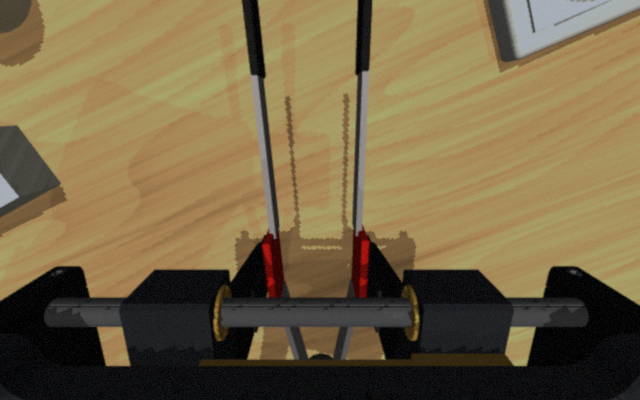

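The tongs hang level, black tips at (105,240) in the side crop and untilted. I'll carry them to a spot short of the rack, with heading 0.

```bash
python3 -m pendant '[{"x":-0.1,"y":-0.2,"z":-0.05,"rx":0,"ry":0,"rz":0,"jaw":0.53},{"x":-0.2,"y":-0.45,"z":-0.1,"rx":0,"ry":0,"rz":-0.1,"jaw":0.53},{"x":-0.33,"y":-0.72,"z":-0.2,"rx":0,"ry":0,"rz":-0.2,"jaw":0.53},{"x":-0.45,"y":-1,"z":-0.2,"rx":0,"ry":0,"rz":-0.3,"jaw":0.53},{"x":-0.45,"y":-1,"z":-0.2,"rx":0,"ry":0,"rz":-0.4,"jaw":0.53},{"x":-0.45,"y":-1,"z":-0.2,"rx":0,"ry":0,"rz":-0.5,"jaw":0.53},{"x":-0.45,"y":-1,"z":-0.2,"rx":0,"ry":0,"rz":-0.5,"jaw":0.53}]'
python3 - <<'E'
from h import *
from cell import env
need(env,[430,152,340],0)
E
```

```text
t: 5.65
eef_pos: [488.9, -149.0, 344.0]
tcp_rot: [-3.141, 0.001, -0.001]
ft_force: [-0.5, -0.5, -1.1]
opening: 0.534
t 5.65 pos [ 488.9 -149.   344. ] rot [-3.1411e+00  1.4000e-03 -5.0000e-04] open 0.534 F [-0.5 -0.5 -1.1]
shift [-0.394 -2.006  0.028] turn [-0.001  0.002 -0.001]
```

```bash
python3 -m pendant '[{"x":-0.1,"y":-0.25,"z":0,"rx":0,"ry":0,"rz":0,"jaw":0.53},{"x":-0.2,"y":-0.5,"z":0,"rx":0,"ry":0,"rz":0,"jaw":0.53},{"x":-0.3,"y":-0.75,"z":0,"rx":0,"ry":0,"rz":0,"jaw":0.53},{"x":-0.35,"y":-1,"z":0,"rx":0,"ry":0,"rz":0,"jaw":0.53}]'; python3 -m pendant '[{"x":0,"y":-0.25,"z":0,"rx":0,"ry":0,"rz":0,"jaw":0.53},{"x":0,"y":-0.5,"z":0,"rx":0,"ry":0,"rz":0,"jaw":0.53},{"x":0,"y":-0.75,"z":0,"rx":0,"ry":0,"rz":0,"jaw":0.53},{"x":0,"y":-0.95,"z":0,"rx":0,"ry":0,"rz":0,"jaw":0.53},{"x":0,"y":-1,"z":0,"rx":0,"ry":0,"rz":0,"jaw":0.53},{"x":0,"y":-1,"z":0,"rx":0,"ry":0,"rz":0,"jaw":0.53}]'
python3 - <<'E'
from h import *
from cell import env
need(env,[430,152,340],0)
for n in ["side","wrist","top"]:
    c=env.read_camera(n); i=c["img"][:,:,::-1]
    if n=="side": i=cv2.resize(i[80:280,240:440],None,fx=3,fy=3,interpolation=cv2.INTER_CUBIC)
    if n=="top": i=cv2.resize(i[160:280,220:340],None,fx=5,fy=5,interpolation=cv2.INTER_CUBIC)
    cv2.imwrite(f"pics/{n}5.png",i)
E
```

```text
t: 6.15
eef_pos: [435.7, 1.8, 344.4]
tcp_rot: [-3.142, 0.001, -0.003]
ft_force: [-0.2, -0.8, -0.9]
opening: 0.531
t: 6.9
eef_pos: [436.5, 150.8, 344.4]
tcp_rot: [3.141, 0.001, -0.0]
ft_force: [-0.0, -0.2, -1.6]
opening: 0.528
t 6.9 pos [436.5 150.8 344.4] rot [ 3.1413e+00  7.0000e-04 -4.0000e-04] open 0.528 F [-0.  -0.2 -1.6]
shift [-0.043 -0.008  0.029] turn [ 0.     0.001 -0.001]
```

View pics/side5.png

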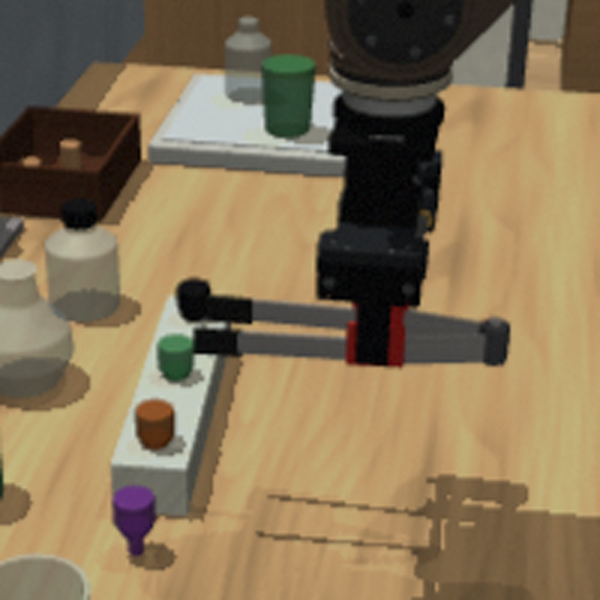

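View pics/wrist5.png

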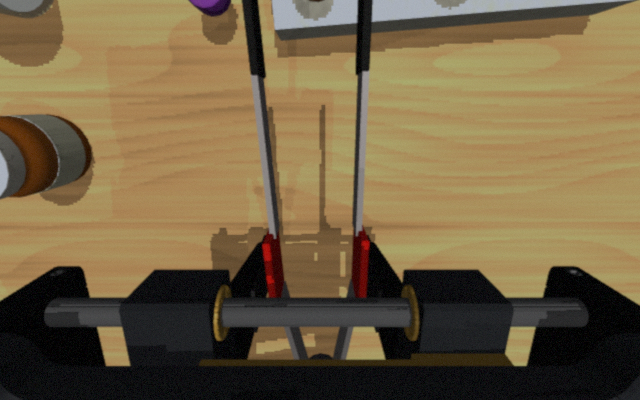

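View pics/top5.png

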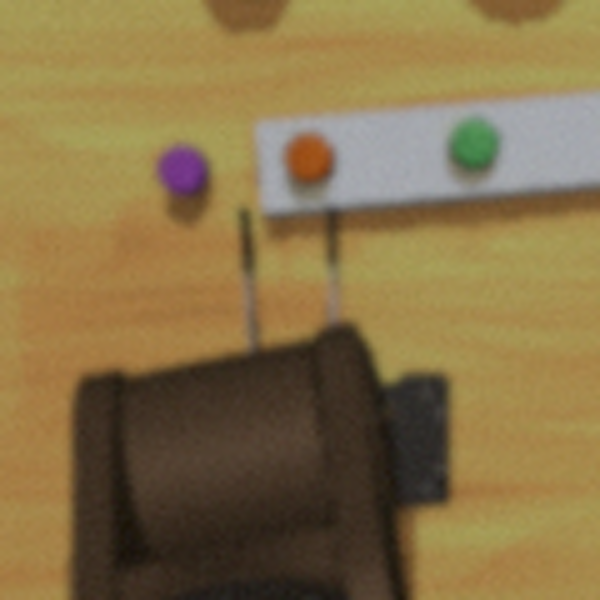

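Run:
```python
from h import *
from cell import env
c=env.read_camera("top")
f=lambda x,y,z: ray(c,(x+.5)/5-.5+220,(y+.5)/5-.5+160,z)
for n,p in [("ends",((245,211),(333,210))),("base",((248,270),(332,268)))]:
    a,b=[f(*q,174) for q in p]; print(n,a.round(1),b.round(1),((a+b)/2).round(1))
s=env.read_camera("side")
# expected mouth given TCP
for n,P in [("mouthL",(551.5,176+4,163)),("gripTopL",(436,176,186)),("piv top",(351.5,151,181)),("piv bot",(351.5,151,151))]:
    p=proj(s,P)[0]; print(n,((p-[240,80]+.5)*3-.5).round())
need(env,[490,152,340],0)
```

```text
ends [564.  179.4 174. ] [564.  128.6 174. ] [564. 154. 174.]
base [529.9 177.7 174. ] [530.5 129.4 174. ] [530.2 153.6 174. ]
mouthL [213. 338.]
gripTopL [372. 323.]
piv top [493. 323.]
piv bot [489. 359.]
t 7.15 pos [436.6 150.2 344.7] rot [ 3.1415e+00  1.0000e-04 -1.6000e-03] open 0.528 F [ 0.3  0.3 -1.9]
shift [ 0.356 -0.013  0.031] turn [ 0.     0.    -0.002]
```

Both arms of the tongs are level and parallel. In the top view the tips are centred at about y=154, and the amber head, the only orange one in the rack, is at y≈151–153. I'll lower in front of the rack, shift 3 mm to the right, then look before advancing.

```bash
python3 -m pendant '[{"x":0,"y":0.02,"z":0.15,"rx":0,"ry":0,"rz":0,"jaw":0.53},{"x":0,"y":0.02,"z":0.35,"rx":0,"ry":0,"rz":0,"jaw":0.53},{"x":0,"y":0.02,"z":0.55,"rx":0,"ry":0,"rz":0,"jaw":0.53},{"x":0,"y":0.02,"z":0.65,"rx":0,"ry":0,"rz":0,"jaw":0.53},{"x":0,"y":0.02,"z":0.65,"rx":0,"ry":0,"rz":0,"jaw":0.53},{"x":0,"y":0.02,"z":0.65,"rx":0,"ry":0,"rz":0,"jaw":0.53}]'
python3 - <<'E'
from h import *
from cell import env
need(env,[492.5,147.5,247],0)
for n in ["side","wrist","top"]:
    c=env.read_camera(n); i=c["img"][:,:,::-1]
    if n=="side": i=cv2.resize(i[140:280,260:420],None,fx=4,fy=4,interpolation=cv2.INTER_CUBIC)
    if n=="top": i=cv2.resize(i[170:240,240:330],None,fx=8,fy=8,interpolation=cv2.INTER_CUBIC)
    cv2.imwrite(f"pics/{n}6.png",i)
E
```

```text
t: 7.9
eef_pos: [436.7, 147.7, 247.8]
tcp_rot: [-3.142, -0.001, -0.001]
ft_force: [-0.6, 0.4, -1.4]
opening: 0.531
t 7.9 pos [436.7 147.7 247.8] rot [-3.1416e+00 -7.0000e-04 -6.0000e-04] open 0.531 F [-0.6  0.4 -1.4]
shift [0.372 0.001 0.005] turn [-0.    -0.001 -0.001]
```

View pics/side6.png

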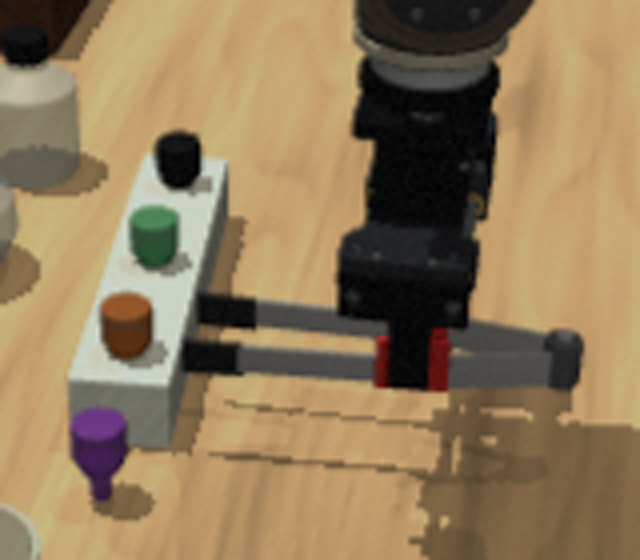

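View pics/wrist6.png

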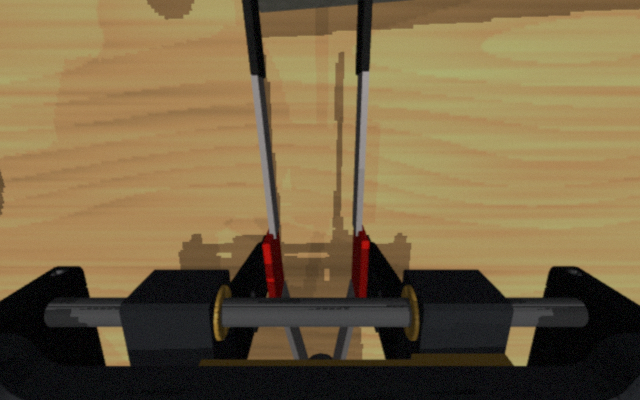

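View pics/top6.png

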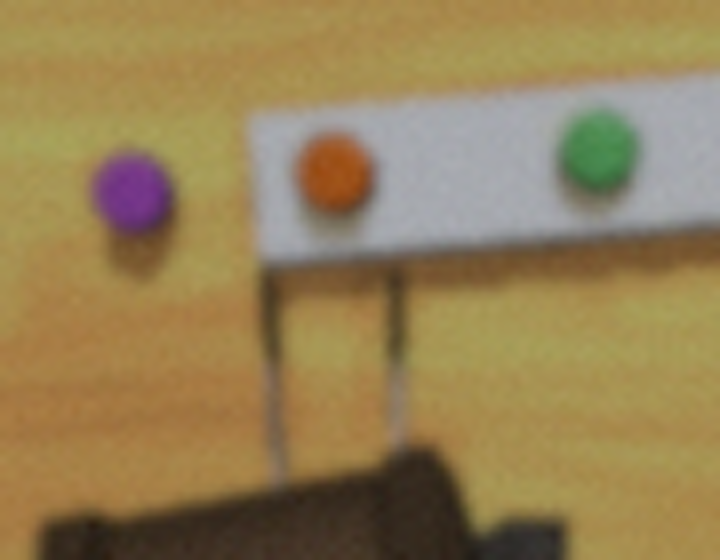

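Run:
```python
from h import *
from cell import env
c=env.read_camera("top")
f=lambda x,y,z: ray(c,(x+.5)/8-.5+240,(y+.5)/8-.5+170,z).round(1)
for p in [(267,270),(396,270),(271,355),(397,355)]: print(f(*p,76.))
print(f(335,171,77.))
s=env.read_camera("side")
for P in [(552,177,66),(605.7,152,77),(605.7,152,51),(566,175,77),(566,175,55)]:
    p=proj(s,P)[0]; print(P,((p-[260,140]+.5)*4-.5).round())
need(env,[492.5,147.5,247],0)
```

```text
[567.5 177.8  76. ]
[566.8 127.2  76. ]
[534.1 176.3  76. ]
[533.4 127.   76. ]
[606.1 150.8  77. ]
(552, 177, 66) [206. 354.]
(605.7, 152, 77) [125. 306.]
(605.7, 152, 51) [127. 342.]
(566, 175, 77) [183. 334.]
(566, 175, 55) [183. 366.]
t 8.15 pos [436.5 147.9 247.7] rot [-3.1415e+00 -1.0000e-03 -3.0000e-04] open 0.534 F [-0.6 -0.1 -1.1]
shift [0.373 0.003 0.005] turn [-0.    -0.001 -0.   ]
```

The side and top views agree: the tips, ending at (183,356) in the side crop, are level with the amber head and straddle its column. Advance 56 mm and 1.5 mm right, slowly.

```bash
python3 -m pendant '[{"x":0.06,"y":0.01,"z":0,"rx":0,"ry":0,"rz":0,"jaw":0.53},{"x":0.12,"y":0.01,"z":0,"rx":0,"ry":0,"rz":0,"jaw":0.53},{"x":0.18,"y":0.01,"z":0,"rx":0,"ry":0,"rz":0,"jaw":0.53},{"x":0.24,"y":0.01,"z":0,"rx":0,"ry":0,"rz":0,"jaw":0.53},{"x":0.3,"y":0.01,"z":0,"rx":0,"ry":0,"rz":0,"jaw":0.53},{"x":0.37,"y":0.01,"z":0,"rx":0,"ry":0,"rz":0,"jaw":0.53},{"x":0.37,"y":0.01,"z":0,"rx":0,"ry":0,"rz":0,"jaw":0.53}]'
python3 - <<'E'
from h import *
from cell import env
need(env,[492.5,147.5,247],0)
for n in ["side","top"]:
    c=env.read_camera(n); i=c["img"][:,:,::-1]
    if n=="side": i=cv2.resize(i[140:280,260:420],None,fx=4,fy=4,interpolation=cv2.INTER_CUBIC)
    if n=="top": i=cv2.resize(i[170:240,240:330],None,fx=8,fy=8,interpolation=cv2.INTER_CUBIC)
    cv2.imwrite(f"pics/{n}7.png",i)
E
```

```text
t: 9.02
eef_pos: [492.6, 146.4, 247.1]
tcp_rot: [3.142, -0.0, -0.0]
ft_force: [1.0, -0.1, -2.2]
opening: 0.528
t 9.03 pos [492.6 146.4 247.1] rot [ 3.1416e+00 -5.0000e-04 -4.0000e-04] open 0.528 F [ 1.  -0.1 -2.2]
shift [-0.001 -0.008  0.001] turn [ 0.    -0.001 -0.001]
```

View pics/side7.png

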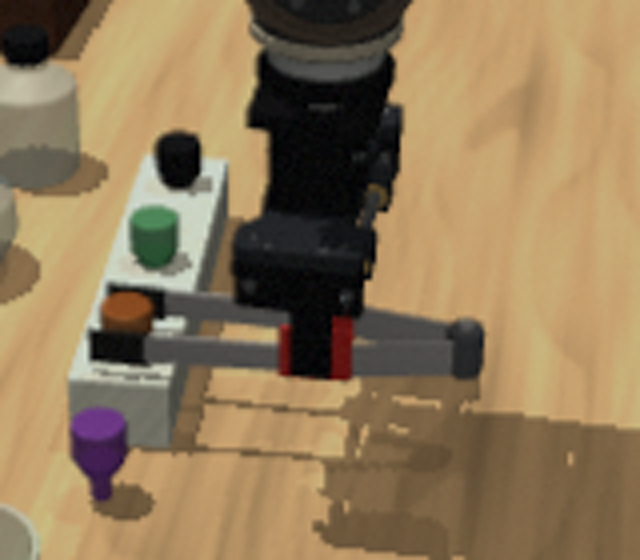

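View pics/top7.png

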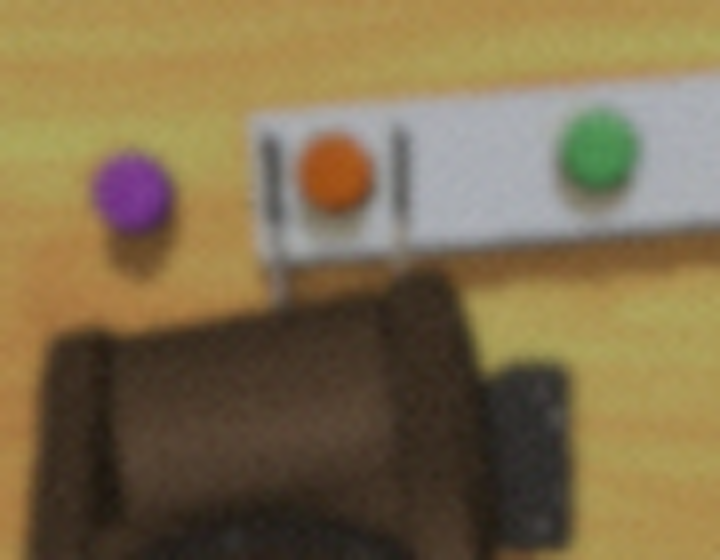

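The tips at (272,175) and (402,170) straddle the amber head at (335,174) in the top crop. Squeeze slowly.

```bash
python3 -m pendant '[{"x":0,"y":0,"z":0,"rx":0,"ry":0,"rz":0,"jaw":0.51},{"x":0,"y":0,"z":0,"rx":0,"ry":0,"rz":0,"jaw":0.5},{"x":0,"y":0,"z":0,"rx":0,"ry":0,"rz":0,"jaw":0.49},{"x":0,"y":0,"z":0,"rx":0,"ry":0,"rz":0,"jaw":0.48},{"x":0,"y":0,"z":0,"rx":0,"ry":0,"rz":0,"jaw":0.47},{"x":0,"y":0,"z":0,"rx":0,"ry":0,"rz":0,"jaw":0.465},{"x":0,"y":0,"z":0,"rx":0,"ry":0,"rz":0,"jaw":0.46},{"x":0,"y":0,"z":0,"rx":0,"ry":0,"rz":0,"jaw":0.455},{"x":0,"y":0,"z":0,"rx":0,"ry":0,"rz":0,"jaw":0.45},{"x":0,"y":0,"z":0,"rx":0,"ry":0,"rz":0,"jaw":0.45}]';python3 -m pendant '[{"x":0,"y":0,"z":0,"rx":0,"ry":0,"rz":0,"jaw":0.44},{"x":0,"y":0,"z":0,"rx":0,"ry":0,"rz":0,"jaw":0.43},{"x":0,"y":0,"z":0,"rx":0,"ry":0,"rz":0,"jaw":0.42},{"x":0,"y":0,"z":0,"rx":0,"ry":0,"rz":0,"jaw":0.42}]'
 python3 - <<'E'
from h import *
from cell import env
need(env,[492.5,147.5,247],0)
for n in ["side","top"]:
    c=env.read_camera(n); i=c["img"][:,:,::-1]
    if n=="side": i=cv2.resize(i[140:280,260:420],None,fx=4,fy=4,interpolation=cv2.INTER_CUBIC)
    if n=="top": i=cv2.resize(i[170:240,240:330],None,fx=8,fy=8,interpolation=cv2.INTER_CUBIC)
    cv2.imwrite(f"pics/{n}8.png",i)
E
```

```text
t: 10.38
eef_pos: [492.0, 146.4, 247.2]
tcp_rot: [3.142, -0.0, -0.0]
ft_force: [0.2, 0.7, 0.1]
opening: 0.458
t: 10.88
eef_pos: [492.0, 146.4, 247.2]
tcp_rot: [3.142, -0.0, -0.0]
ft_force: [0.3, 0.6, -0.4]
opening: 0.461
t 10.88 pos [492.  146.4 247.2] rot [ 3.1415e+00 -1.0000e-04 -2.0000e-04] open 0.461 F [ 0.3  0.6 -0.4]
shift [ 0.003 -0.007  0.001] turn [ 0. -0. -0.]
```

View pics/side8.png

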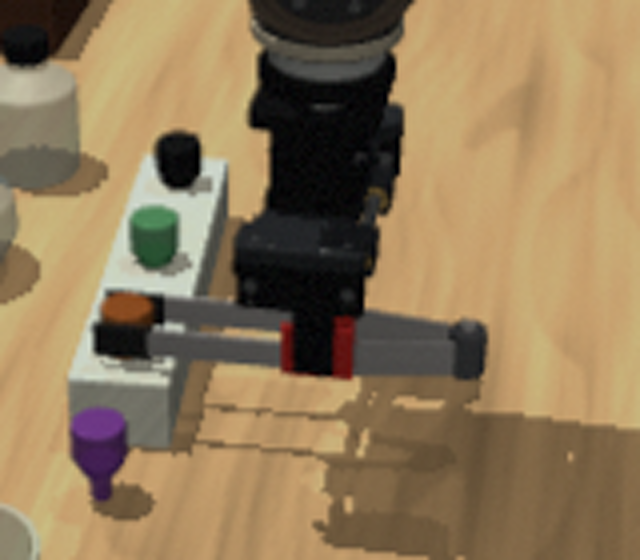

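View pics/top8.png

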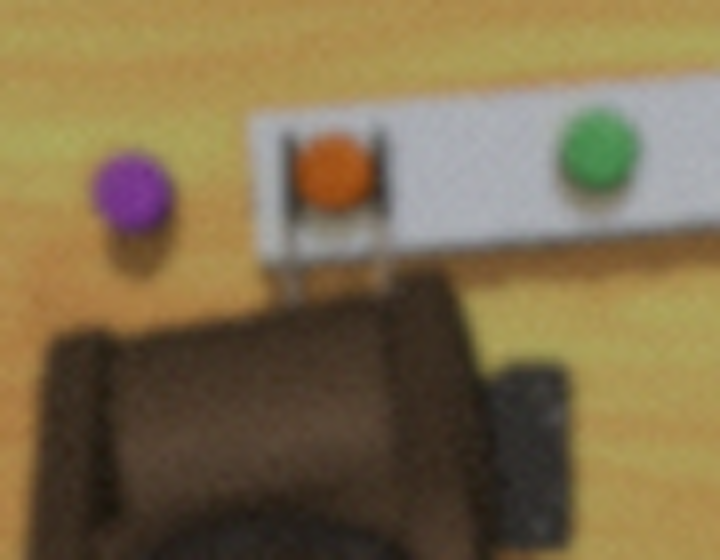

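The jaws stalled at 0.461 (43.8 mm), which matches the 32 mm head between the tips, and both tips touch the head. Lift gently by 120 mm.

```bash
python3 -m pendant '[{"x":0,"y":0,"z":-0.03,"rx":0,"ry":0,"rz":0,"jaw":0.41},{"x":0,"y":0,"z":-0.08,"rx":0,"ry":0,"rz":0,"jaw":0.4},{"x":0,"y":0,"z":-0.15,"rx":0,"ry":0,"rz":0,"jaw":0.4},{"x":0,"y":0,"z":-0.25,"rx":0,"ry":0,"rz":0,"jaw":0.4},{"x":0,"y":0,"z":-0.37,"rx":0,"ry":0,"rz":0,"jaw":0.4},{"x":0,"y":0,"z":-0.5,"rx":0,"ry":0,"rz":0,"jaw":0.4},{"x":0,"y":0,"z":-0.62,"rx":0,"ry":0,"rz":0,"jaw":0.4},{"x":0,"y":0,"z":-0.72,"rx":0,"ry":0,"rz":0,"jaw":0.4},{"x":0,"y":0,"z":-0.78,"rx":0,"ry":0,"rz":0,"jaw":0.4},{"x":0,"y":0,"z":-0.8,"rx":0,"ry":0,"rz":0,"jaw":0.4}]';python3 -m pendant '[{"x":0,"y":0,"z":-0.02,"rx":0,"ry":0,"rz":0,"jaw":0.4},{"x":0,"y":0,"z":-0.02,"rx":0,"ry":0,"rz":0,"jaw":0.4},{"x":0,"y":0,"z":-0.02,"rx":0,"ry":0,"rz":0,"jaw":0.4},{"x":0,"y":0,"z":-0.02,"rx":0,"ry":0,"rz":0,"jaw":0.4}]'
 python3 - <<'E'
from h import *
from cell import env
need(env,[492,146,370],0)
for n in ["side","top"]:
    c=env.read_camera(n); i=c["img"][:,:,::-1]
    if n=="side": i=cv2.resize(i[80:280,220:420],None,fx=3,fy=3,interpolation=cv2.INTER_CUBIC)
    if n=="top": i=cv2.resize(i[130:240,180:400],None,fx=3.6,fy=3.6,interpolation=cv2.INTER_CUBIC)
    cv2.imwrite(f"pics/{n}9.png",i)
E
```

```text
t: 12.22
eef_pos: [491.9, 146.4, 367.7]
tcp_rot: [-3.142, -0.001, -0.0]
ft_force: [0.0, 0.0, -2.2]
opening: 0.461
t: 12.72
eef_pos: [492.0, 146.4, 370.0]
tcp_rot: [3.141, 0.0, -0.0]
ft_force: [0.3, 0.4, -2.9]
opening: 0.458
t 12.72 pos [492.  146.4 370. ] rot [ 3.1415e+00  4.0000e-04 -3.0000e-04] open 0.458 F [ 0.3  0.4 -2.9]
shift [-0.     0.003 -0.   ] turn [ 0.     0.001 -0.   ]
```

View pics/side9.png

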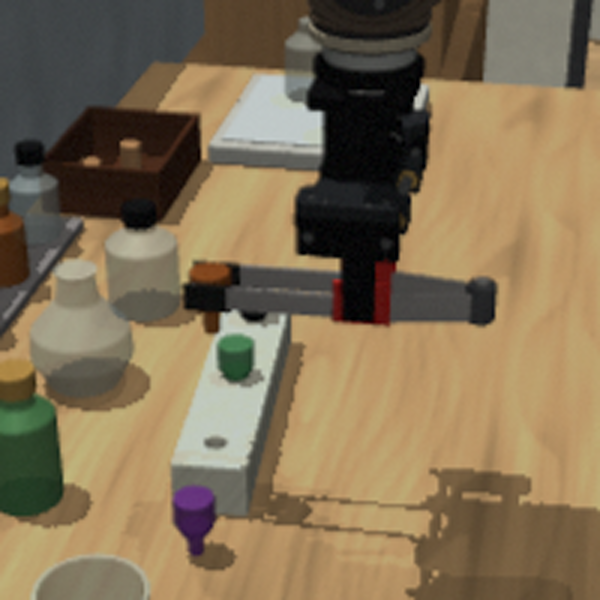

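View pics/top9.png

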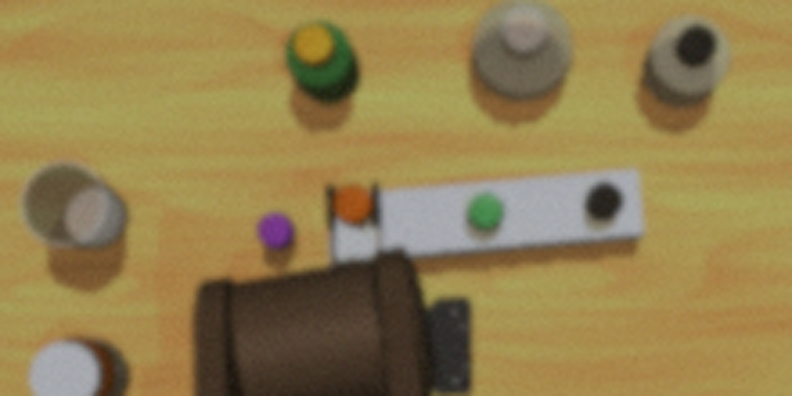

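The stopper hangs upright in the tips at (211,290) in the side crop, its hole in the rack is empty at (215,442), and the other glassware hasn't moved. I'll check for slip over another half second, then hand in.

```bash
python3 -m pendant '[{"x":0,"y":0,"z":0,"rx":0,"ry":0,"rz":0,"jaw":0.4},{"x":0,"y":0,"z":0,"rx":0,"ry":0,"rz":0,"jaw":0.4},{"x":0,"y":0,"z":0,"rx":0,"ry":0,"rz":0,"jaw":0.4},{"x":0,"y":0,"z":0,"rx":0,"ry":0,"rz":0,"jaw":0.4}]'
 python3 - <<'E'
from h import *
from cell import env
need(env,[492,146,370],0)
a=cv2.imread("pics/side9.png")
c=env.read_camera("side"); i=cv2.resize(c["img"][80:280,220:420,::-1],None,fx=3,fy=3,interpolation=cv2.INTER_CUBIC); cv2.imwrite("pics/side10.png",i)
print("diff",np.abs(a.astype(int)-i)[230:340,170:270].mean(),np.abs(a.astype(int)-i).mean())
for P in [(606,152,200),(606,152,174)]: print(((proj(c,P)[0]-[220,80]+.5)*3-.5).round())
print(env.job_done())
E
```

```text
t: 13.32
eef_pos: [492.0, 146.4, 370.2]
tcp_rot: [3.142, -0.0, -0.0]
ft_force: [0.3, -0.3, -1.6]
opening: 0.459
t 13.32 pos [492.  146.4 370.2] rot [ 3.1415e+00 -1.0000e-04 -2.0000e-04] open 0.459 F [ 0.3 -0.3 -1.6]
shift [0.    0.003 0.002] turn [ 0. -0. -0.]
diff 2.1460909090909093 1.116862962962963
[208. 270.]
[210. 301.]
the job is handed in; nothing more can be done
None
```

I picked the tongs up by their red grips and closed the black tips gently on the amber stopper's head. I then lifted it about 123 mm straight out of the rack and handed the job in with it still held there. The run took about 13.4 s of the 38 s allowed, and handing in gave no verdict.

**Hold:** the jaws stayed at an opening of 0.459 (43.6 mm), which fits the 32 mm head between the tips.

**Height:** the head sits at about 187 mm, and its place in the side image matches that height. Over the last half second the arm kept its pose and the picture around the head hardly changed.

**Other glassware:** the other stoppers and the bottles, flask, tumbler and jar looked undisturbed in the last top view. I judged this by eye and did not measure them again.

**Not measured:** there is no sensor for the squeeze on the glass. I worked it out at about 9 N from the fixed 30 N grip, against the 20 N limit.

**Disagreements:** the camera estimates differed by 2–5 mm, most at the tongs' grips. I centred the tips on the stopper using the top view alone.

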